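Tip the standing bar down and butt it against the batten

ROBOT

A 6-joint arm with a two-finger parallel gripper is mounted at the origin on a cart in front of the work surface, level with it; the furniture and walls round the work are solid. World frame = base frame: x ahead of the robot, y to its left, z up, the work surface at z = 0. Lengths are in m, angles in rad, forces in N, time in s.
With the tool pointing down it reaches from about 0.225 to 0.875 m from the base axis. Payload 3.4 kg.
Tool frame: the origin (TCP) lies between the finger pads; the fingertips stand 14 mm ahead of it and the grasp point (between the pads) lies 5 mm behind it (manip.tcp_to_tips is the distance from the TCP to the fingertips, in m); y points along the fingers, x is the direction in which the jaws open and shut, and the axes are right-handed (so a half turn about y gives the same grasp; the last joint's range is limited). The gripper opens to 85 mm and grips with 20 to 120 N. Pads are 22 mm wide; open, the fingers measure 114 mm over their backs; the gripper's body (76 mm by 85 mm) begins 54 mm behind the grasp point. The pads swing forward as they close: fully open they stand 13 mm farther back than shut.
Start: joints at [-1.241, 0.276, 1.505, -0, 1.361, -0.121], TCP at [0.251, -0.518, 0.245] pointing down, gripper open.
Joint ranges: [-2.89, 2.89], [-0.75, 2.08], [0.22, 2.7], [-1.18, 4.32], [0.11, 2.71], [-2.7, 2.7]. Speed limits (rad/s): [2.57, 2.57, 3.14, 3.14, 3.14, 3.14].

INTERFACE

Orientations are given as a rotation vector (axis times angle).
In Python, from station import manip, claw, kinematics, monitor, imaging, job gives the robot as it stands. Calls block until the motion is done:
- manip.goto(position, orientation): joint-space move of the TCP to a pose.
- manip.move_linear(position, vel=0.15, orientation=None): straight line of the TCP; orientation=None keeps the orientation; vel is the mean speed in m/s.
- manip.movej(angles): joint-space move.
- claw.command_gripper(opening, force=None): opening from 0.0 (shut) to 1.0 (fully open); force is the grip in N (None keeps the last); returns when the fingers have stopped.
- manip.pause(seconds).
- kinematics.solve_ik(position, orientation): joint angles nearest the present ones, or None.
- monitor.state(): the state.
- imaging.capture(name): name is "scene" or "top"; returns (picture, depth): 384x512x3 uint8, red, green, blue; 384x512 float32, m along the optical axis (not along the pixel's ray), 0 where there is no reading.
- imaging.camera_model(name): a dict with "fx", "fy", "cx", "cy" (pixels), "R" (3x3) and "t" (3): a world point X has camera coordinates R X + t. Camera axes: x right, y down, z forward; pixel columns grow to the right and rows downward; lengths in m; the calibration is good to about 2 mm. A picture is of the moment at which its call begins. camera_model takes no time and is no camera call.
A pose or a line that the arm cannot do raises manip.Unreachable and nothing moves.
- job.sign_off(): hands the job in, once; it reports no verdict.
The state is a dict: "time_s": time; "joints": joint angles; "joint_vel": joint speeds; "joint_torque": joint torques, N m; "tool_pos": TCP position; "tool_rot": TCP orientation; "ft_force": force on the tool from outside, world axes, zero at the start; "torque": the same for the moment, N m; "grip_width": opening from 0.0 (shut) to 1.0 (fully open).
Only numpy, scipy, OpenCV 4.12 (cv2) and the standard library are available. Lean on these libraries where they do the work, as an engineer would, in place of code of your own. Each camera call takes 0.05 s, during which the arm holds its last target.

TASK

The short steel bar stands on end in front of the wooden batten that is screwed to the bench. Push it over so that it falls flat on its broad side with its top end towards the batten, then push it along the bench until that end sits flush and square against the batten's near face. Only push: do not pick the bar up, and leave the rusty tube, the white bottle and the pliers where they are.

Things in the scene. Friction and masses are not known exactly. Their poses are not given: they have to be found in the camera images.
- bar: Plain dark steel bar, 20 x 32 x 85 mm, about 0.4 kg, loose, standing on end at the start. Origin at the centre of its foot end face; z runs along the 85 mm length from foot to top, x across the 20 mm thickness, y across the 32 mm width. At the start x points at the batten to within 12 degrees and the bar's middle is 115 to 140 mm from its near face. Tipped over it lies 20 mm high.
- bar_top (a point): Centre of the bar's top end face (20 x 32 mm), 85 mm from the foot along the bar's z axis; this end must finish against the batten.
- batten_face (a point): Middle of the near face of the yellowish softwood batten (32 mm deep, 130 mm long, 30 mm high, screwed down, immovable, two screw heads on top), 10 mm above the bench. x points level into the batten, square to the face (forward and somewhat right, seen by the robot); y along its length (the face reaches 65 mm to each side); z up.
- tube: Bystander: rusty brown offcut of tube, 33 mm diameter, 125 mm high, standing loose on end behind the right end of the batten. Origin at the centre of its underside.
- bottle: Bystander: white plastic bottle, 45 mm diameter, 108 mm high, standing loose to the right of the batten. Origin at the centre of its underside.
- pliers: Bystander: old grey pliers lying loose and shut, 54 x 167 x 14 mm, beyond the bottle. Origin under the middle; y along the length.
There are look-alikes about, which are no part of the job. Several things look just like the bar: the one meant starts farthest to the robot's right.

How it is judged:
By the outcome, as a careful person would: the job done as asked, in the order asked, and still so for the second after the job is handed in, with the robot touching nothing.
It also fails if it takes over 45 s, if anything falls off the work surface, if the arm or the gripper's body presses on something with over 40 N, if the wrist force passes 120 N, or if a joint passes its speed limit or range.

## Working session

There is one attempt and no reset: what is moved stays moved. The work goes in short steps, each a Python script; the robot and the scene stay as the last script left them, time stands still between calls to the robot, and variables do not carry over. Pictures are saved under pics/ and viewed, and the job is handed in when it is done.

```bash
mkdir -p pics; ls; python3 - <<'E'
from station import manip, claw, kinematics, monitor, imaging, job
import cv2,numpy as np
for n in ("scene","top"):
    p,d=imaging.capture(n); cv2.imwrite(f"pics/{n}0.png",p[:,:,::-1]); np.save(f"{n}0.npy",d); np.save(f"{n}0rgb.npy",p)
    m=imaging.camera_model(n); print(n,{k:np.round(v,4).tolist() for k,v in m.items()})
s=monitor.state();print(s)
E
```

```text
pics
scene {'fx': 488.1605, 'fy': 488.1605, 'cx': 255.8604, 'cy': 191.4655, 'R': [[-0.8806, -0.4738, -0.01], [-0.3594, 0.6815, -0.6374], [0.3088, -0.5577, -0.7705]], 't': [0.3218, 0.4743, 1.0649]}
top {'fx': 377.7119, 'fy': 377.7119, 'cx': 245.6529, 'cy': 183.466, 'R': [[-0.0224, -0.9997, 0.0124], [-0.9971, 0.0214, -0.0724], [0.0721, -0.0139, -0.9973]], 't': [-0.327, 0.5458, 1.1506]}
{'time_s': 0.1, 'joints': array([-1.24098879e+00,  2.76538960e-01,  1.50601325e+00, -1.33963373e-05,
        1.36068846e+00, -1.20990826e-01]), 'joint_vel': array([-0.00037703, -0.00132931, -0.00362851, -0.0001939 , -0.00067769,
        0.00010417]), 'joint_torque': array([ 6.40956332e-04, -4.17700446e+01, -2.46405333e+01, -1.53075284e-04,
        5.80342719e-03,  1.28628551e-05]), 'tool_pos': array([ 0.25036854, -0.5171338 ,  0.2445194 ]), 'tool_rot': array([-1.38832125,  0.87198717, -0.86987426]), 'ft_force': array([ 0.62021153, -0.63931291, -0.11750715]), 'torque': array([-0.00506245,  0.02308565,  0.00259236]), 'grip_width': 1.0006469172616075}
```

View pics/scene0.png

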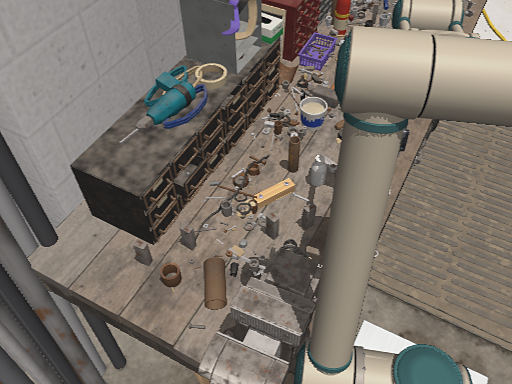

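View pics/top0.png

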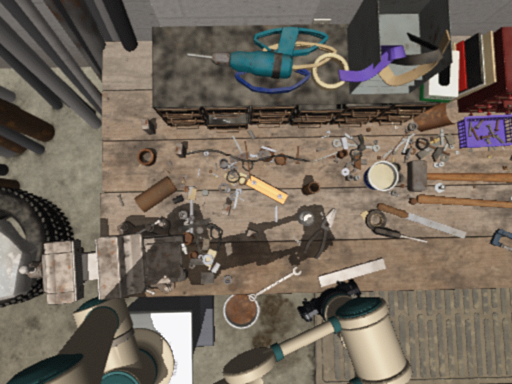

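```bash
python3 - <<'E'
import cv2
a=cv2.imread("pics/scene0.png");b=cv2.imread("pics/top0.png")
cv2.imwrite("pics/sc1.png",cv2.resize(a[140:270,180:340],None,fx=4.5,fy=4.5,interpolation=2))
cv2.imwrite("pics/tc1.png",cv2.resize(b[110:290,140:340],None,fx=3.3,fy=3.3,interpolation=2))
E
```

```text
(no output)
```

View pics/sc1.png

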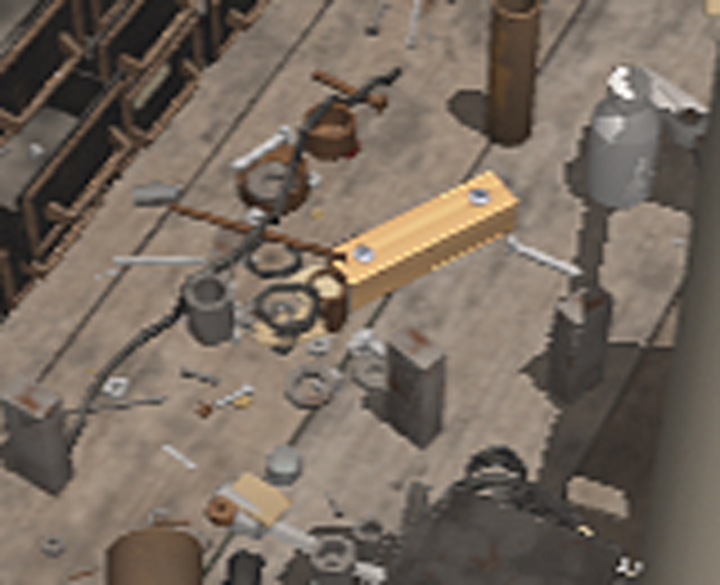

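View pics/tc1.png

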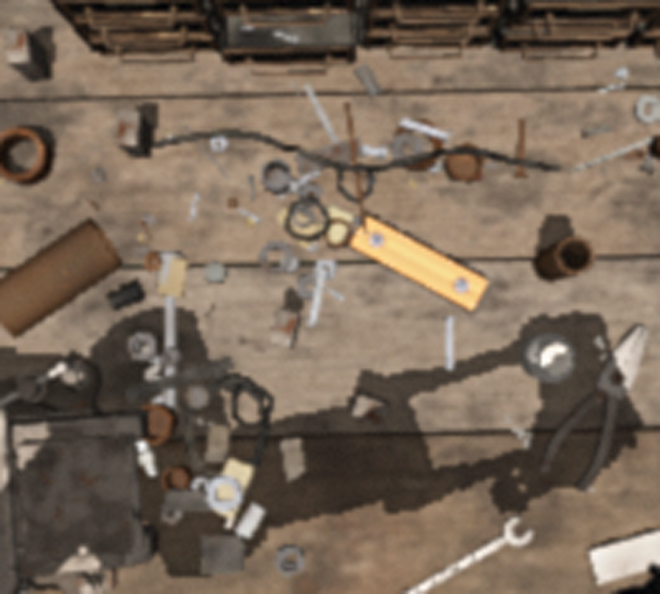

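```bash
cat > h.py <<'E'
from station import manip, claw, kinematics, monitor, imaging, job
import cv2,numpy as np
def cloud(n,d):
    m=imaging.camera_model(n);R=np.array(m["R"]);t=np.array(m["t"])
    v,u=np.mgrid[:384,:512]
    c=np.stack([(u-m["cx"])/m["fx"]*d,(v-m["cy"])/m["fy"]*d,d],-1)
    return (c-t)@R
def proj(n,X):
    m=imaging.camera_model(n);c=np.array(X)@np.array(m["R"]).T+np.array(m["t"])
    return np.stack([c[...,0]/c[...,2]*m["fx"]+m["cx"],c[...,1]/c[...,2]*m["fy"]+m["cy"]],-1)
def ray(n,uv,z):
    m=imaging.camera_model(n);R=np.array(m["R"]);t=np.array(m["t"])
    uv=np.atleast_2d(uv).astype(float)
    d=np.stack([(uv[:,0]-m["cx"])/m["fx"],(uv[:,1]-m["cy"])/m["fy"],np.ones(len(uv))],-1)@R
    C=-R.T@t
    return C+d*((z-C[2])/d[:,2])[:,None]
E
python3 - <<'E'
from h import *
for n in ("scene","top"):
    d=np.load(n+"0.npy");p=np.load(n+"0rgb.npy");W=cloud(n,d)
    # heights
    hsv=cv2.cvtColor(p,cv2.COLOR_RGB2HSV)
    y=(hsv[...,0]>12)&(hsv[...,0]<26)&(hsv[...,1]>115)&(hsv[...,2]>130)&(W[...,2]>0.02)&(W[...,2]<.04)
    k,l,st,ce=cv2.connectedComponentsWithStats(y.astype(np.uint8))
    i=1+np.argmax(st[1:,4]);Y=l==i
    v,u=np.nonzero(Y)
    P=ray(n,np.c_[u,v],.03)
    r=cv2.minAreaRect(P[:,:2].astype(np.float32)*1000);print(n,"batten",st[i],np.round(r[0],1),np.round(r[1],1),r[2],"z",np.median(W[Y][:,2]))
    print(np.round(cv2.boxPoints(r),1).tolist())
    m=(W[...,2]>.074)&(W[...,2]<.095)&(d>0)&(W[...,0]>.25)&(W[...,0]<.8)&(abs(W[...,1])<.5)
    k,l,st,ce=cv2.connectedComponentsWithStats(m.astype(np.uint8))
    for i in range(1,k):
        if 8<st[i,4]<400:
            v,u=np.nonzero(l==i);P=W[l==i];r=cv2.minAreaRect(P[:,:2].astype(np.float32)*1000)
            print("cand",ce[i].round(1),st[i,4],P.mean(0).round(3),np.round(r[0],1),np.round(r[1],1),round(r[2],1))
    print("bench z",np.median(W[200:230,200:230,2]) )
E
```

```text
scene batten [257 189  12  10  21] [ 548.1 -373.5] [46.3 13.8] 80.0407943725586 z 0.029452237709095042
[[537.2999877929688, -395.1000061035156], [550.9000244140625, -397.5], [558.9000244140625, -351.8999938964844], [545.2999877929688, -349.5]]
cand [224.6 135.4] 30 [ 0.732 -0.481  0.086] [ 732.5 -477.4] [10.9 40.4] 1.7
cand [214.7 146.9] 50 [ 0.732 -0.423  0.088] [ 727.3 -420.6] [56.4 16.3] 88.7
cand [185.6 172.8] 240 [ 0.757 -0.302  0.079] [ 756.2 -300. ] [86.9 36. ] 86.6
cand [316.6 167.2] 38 [ 0.432 -0.496  0.08 ] [ 431.8 -495. ] [10.1 31.7] 88.6
cand [199.5 179.1] 58 [ 0.704 -0.294  0.087] [ 702.8 -294.1] [ 6.1 60.2] 1.4
cand [182.9 193.6] 93 [ 0.716 -0.229  0.086] [ 716.3 -230.5] [62.2 26.5] 40.9
cand [165.  207.4] 62 [ 0.732 -0.166  0.087] [ 730.4 -165.9] [ 8.2 57.1] 0.9
cand [309.1 208.1] 99 [ 0.389 -0.348  0.083] [ 389.6 -349.3] [35.2 21.1] 69.2
cand [271.6 217.5] 99 [ 0.463 -0.272  0.084] [ 464.4 -273.9] [22.1 33.4] 74.1
cand [143.3 222.7] 126 [ 0.754 -0.098  0.085] [755.2 -98. ] [86.3 32.1] 28.3
cand [185.7 228.6] 103 [ 0.645 -0.135  0.084] [ 646.2 -136.3] [21.5 35.3] 79.8

[... 1381 characters left out ...]
.1 128.1] 20 [ 0.699 -0.334  0.085] [ 698.9 -335.3] [20.8  4.6] 86.6
cand [211.7 128.5] 11 [ 0.699 -0.241  0.087] [ 699.1 -240.6] [15.   2.7] 87.8
cand [178.1 148.1] 82 [ 0.643 -0.141  0.084] [ 642.6 -141. ] [19.3 31.8] 87.2
cand [225.5 209.1] 77 [ 0.46  -0.278  0.084] [ 460.4 -277.4] [19.7 31.9] 74.3
cand [252.2 234. ] 78 [ 0.386 -0.354  0.084] [ 386.1 -353.7] [32.2 19.5] 68.5
cand [156.2 235.5] 51 [ 0.388 -0.074  0.081] [388.4 -77.2] [ 4.7 83.6] 4.0
cand [ 82.9 250.6] 10 [0.35  0.135 0.087] [348.9 134.6] [18.2  8.2] 49.6
cand [ 34.7 261.8] 25 [0.322 0.271 0.09 ] [321.9 268.5] [ 6. 37.] 6.6
cand [ 35.8 276.9] 14 [0.28  0.266 0.091] [279.4 267.7] [ 4.7 24.3] 5.2
bench z 0.0003776536998116828
```

```bash
python3 - <<'E'
from h import *
for n,(u0,v0,w,h) in {"scene":(290,185,40,55),"top":(235,215,40,35)}.items():
    p=np.load(n+"0rgb.npy")[v0:v0+h,u0:u0+w,::-1]
    W=cloud(n,np.load(n+"0.npy"))[v0:v0+h,u0:u0+w,2]
    g=cv2.convertScaleAbs(p,alpha=1.6)
    zz=cv2.applyColorMap(np.uint8(np.clip(W/.1,0,1)*255),cv2.COLORMAP_JET)
    cv2.imwrite(f"pics/{n}_c.png",cv2.resize(np.hstack([g,zz]),None,fx=9,fy=9,interpolation=0))
E
```

```text
(no output)
```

View pics/scene_c.png

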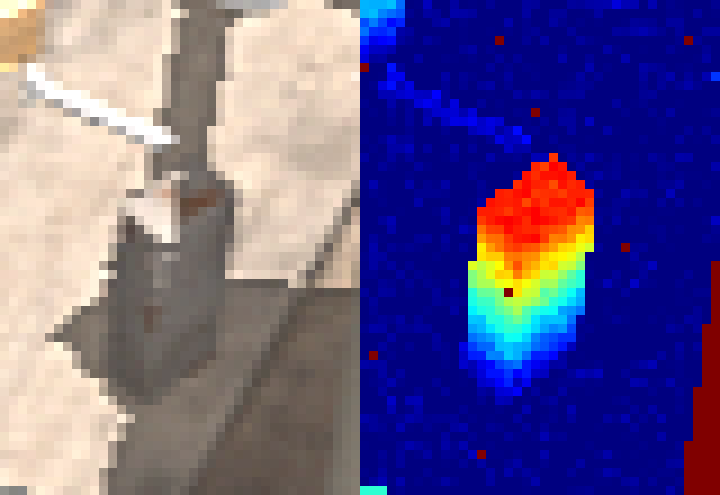

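View pics/top_c.png

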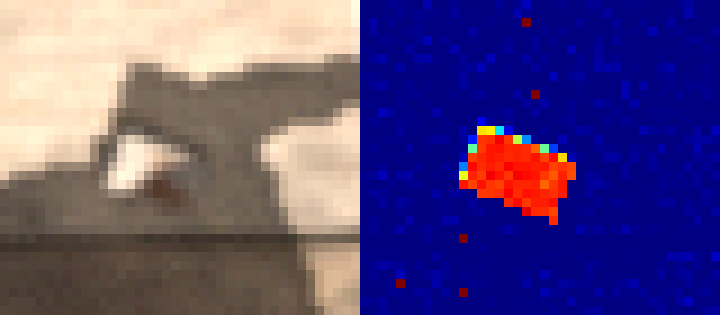

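The bar look-alikes stand at scene pixels (140,245), (186,229), (272,218) and (309,208), with y = -0.04, -0.14, -0.27 and -0.35. The last one, top (252,234), is the farthest right. The crop confirms it is an upright 20 x 32 mm bar about 84 mm high, partly in shadow. Next I measure the batten and the clutter in the bar's path.

```bash
python3 - <<'E'
from h import *
for n,(u0,v0,w,h) in {"scene":(245,170,60,45),"top":(235,165,65,55)}.items():
    d=np.load(n+"0.npy");p=np.load(n+"0rgb.npy");W=cloud(n,d)
    hsv=cv2.cvtColor(p,cv2.COLOR_RGB2HSV)
    box=np.zeros(d.shape,bool);box[v0:v0+h,u0:u0+w]=1
    # top face by height (edges by colour inspection)
    y=box&(W[...,2]>.023)&(W[...,2]<.04)
    k,l,st,ce=cv2.connectedComponentsWithStats(y.astype(np.uint8),connectivity=4)
    i=1+np.argmax(st[1:,4]);Y=l==i
    v,u=np.nonzero(Y);P=ray(n,np.c_[u,v],.03)
    r=cv2.minAreaRect(P[:,:2].astype(np.float32)*1000);print(n,st[i],np.round(r[0],1),np.round(r[1],1),r[2]);print(np.round(cv2.boxPoints(r),1).tolist())
    sel=box&(hsv[...,1]>105)&(hsv[...,0]<28)&(hsv[...,0]>11)&(W[...,2]>.005)&(W[...,2]<.04)
    k,l,st,ce=cv2.connectedComponentsWithStats(sel.astype(np.uint8),connectivity=4)
    i=1+np.argmax(st[1:,4]);Z=l==i;print('col',st[i])
    Q=W[Z&(W[...,2]>.025)]; r=cv2.minAreaRect(Q[:,:2].astype(np.float32)*1000);print('hi',len(Q),np.round(r[0],1),np.round(r[1],1),r[2])
    g=p[v0:v0+h,u0:u0+w,::-1].copy()
    g2=g.copy();g2[Y[v0:v0+h,u0:u0+w]]=(255,0,255);g3=g.copy();g3[Z[v0:v0+h,u0:u0+w]]=(255,0,0)
    cv2.imwrite(f"pics/{n}_b.png",cv2.resize(np.vstack([np.hstack([g,g2]),np.hstack([g3,g])]),None,fx=5,fy=5,interpolation=0))
# clutter in corridor
d=np.load("top0.npy");W=cloud("top",d)
c=(W[...,0]>.33)&(W[...,0]<.6)&(W[...,1]<-.25)&(W[...,1]>-.52)&(W[...,2]>.004)&(d>0)&(W[...,2]<.2)
k,l,st,ce=cv2.connectedComponentsWithStats(c.astype(np.uint8))
for i in range(1,k):
    if st[i,4]>5:
        P=W[l==i];print(ce[i].round(),st[i,4],P.min(0).round(3),P.max(0).round(3))
E
```

```text
scene [245 178  50  37 563] [ 540.7 -377.3] [182.2  70.3] 67.979736328125
[[474.0, -448.6000061035156], [539.0999755859375, -474.8999938964844], [607.4000244140625, -306.0], [542.2999877929688, -279.70001220703125]]
col [253 179  42  28 452]
hi 300 [ 523.4 -395.1] [135.3  33.6] 60.28348922729492
top [235 165  53  39 563] [ 529.2 -379.9] [177.9  61.8] 51.24648666381836
[[449.3999938964844, -429.8999938964844], [497.6000061035156, -468.6000061035156], [609.0, -329.79998779296875], [560.7999877929688, -291.20001220703125]]
col [244 175  43  29 366]
hi 345 [ 520.  -400.3] [135.   32.2] 60.64308547973633
[252. 182.] 859 [ 0.475 -0.468  0.004] [ 0.6   -0.259  0.064]
[280. 164.] 20 [ 0.593 -0.465  0.007] [ 0.6   -0.433  0.043]
[224. 188.] 74 [ 0.514 -0.286  0.004] [ 0.542 -0.252  0.019]
[306. 189.] 69 [ 0.504 -0.52   0.006] [ 0.529 -0.513  0.127]
[235. 196.] 102 [ 0.463 -0.324  0.004] [ 0.523 -0.289  0.025]
[226. 209.] 86 [ 0.443 -0.291  0.005] [ 0.48  -0.264  0.089]
[275. 213.] 36 [ 0.42  -0.435  0.004] [ 0.47  -0.426  0.015]
[304. 218.] 161 [ 0.408 -0.52   0.012] [ 0.449 -0.494  0.112]
[220. 236.] 74 [ 0.343 -0.265  0.004] [ 0.407 -0.25   0.045]
[252. 233.] 95 [ 0.371 -0.374  0.005] [ 0.4   -0.336  0.09 ]
[296. 240.] 11 [ 0.353 -0.498  0.004] [ 0.366 -0.488  0.017]
[300. 243.] 6 [ 0.345 -0.504  0.004] [ 0.357 -0.499  0.018]
[228. 247.] 48 [ 0.33  -0.289  0.004] [ 0.355 -0.271  0.01 ]
[305. 247.] 7 [ 0.332 -0.519  0.005] [ 0.344 -0.515  0.013]
```

View pics/top_b.png

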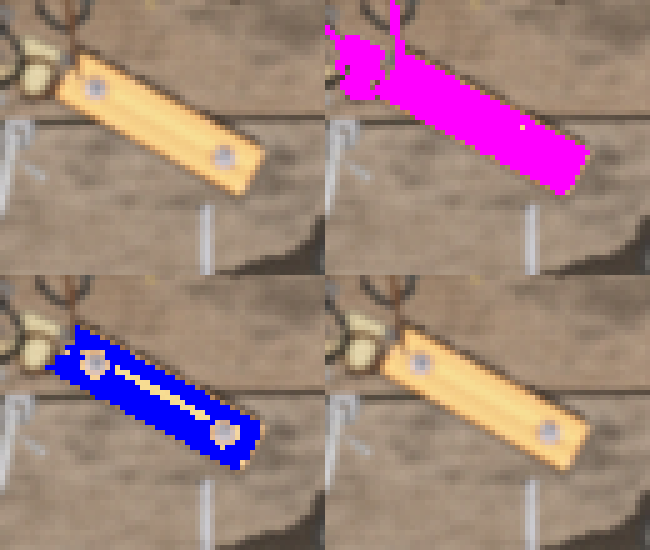

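View pics/scene_b.png

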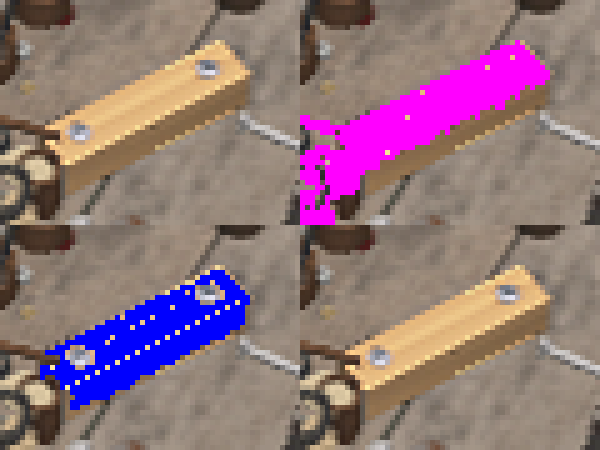

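```bash
cat >> h.py <<'E'
from scipy.spatial.transform import Rotation as Rt
N=np.radians(-29.5); HB=np.radians(-21.2); BAR=np.array([.3879,-.3515]); FC=np.array([.5078,-.3898])
u=lambda a:np.array([np.cos(a),np.sin(a)])
def ori(h,s=1):
    t=np.array([-np.sin(h),np.cos(h),0])*s; z=np.array([0,0,-1.]); 
    return Rt.from_matrix(np.c_[t,np.cross(z,t),z]).as_rotvec()
E
python3 - <<'E'
from h import *
print(manip.tcp_to_tips)
q0=monitor.state()["joints"]
for s in (1,-1):
    p=BAR-u(HB)*.040
    print(s,kinematics.solve_ik([*p,.16],ori(HB,s)),kinematics.solve_ik([*(FC-u(N)*.1),.02],ori(N,s)))
E
```

```text
0.014
1 None None
-1 [-0.68499916  1.00481771  1.25542897 -0.47338544  2.39444919  1.21133282] [-0.69355687  1.25362437  1.00216445 -0.27807896  2.43733693  1.35657539]
```

```bash
python3 - <<'E'
from h import *
print(np.round(Rt.from_rotvec(monitor.state()["tool_rot"]).as_matrix(),3))
p=BAR-u(HB)*.040
for a in range(-180,180,15):
    q=kinematics.solve_ik([*p,.16],ori(HB+np.radians(a),1))
    print(a,None if q is None else np.round(q,2))
print([x for x in dir(kinematics) if x[0]!='_'])
E
```

```text
[[ 0.436 -0.001  0.9  ]
 [-0.9    0.002  0.436]
 [-0.002 -1.     0.   ]]
-180 [-0.68  1.    1.26 -0.47  2.39  1.21]
-165 [-0.58  0.98  1.34 -0.65  2.29  1.11]
-150 [-0.48  0.94  1.46 -0.78  2.15  1.07]
-135 [-0.38  0.89  1.6  -0.91  2.01  1.07]
-120 [-0.3   0.85  1.77 -1.04  1.86  1.12]
-105 None
-90 None
-75 None
-60 None
-45 None
-30 None
-15 None
0 None
15 [-1.8   0.88  2.59  1.46  1.53  1.24]
30 [-1.74  0.79  2.36  1.25  1.57  1.57]
45 [-1.65  0.78  2.15  1.08  1.67  1.76]
60 [-1.56  0.81  1.95  0.95  1.81  1.88]
75 [-1.45  0.85  1.76  0.82  1.95  1.95]
90 [-1.34  0.89  1.6   0.71  2.1   1.97]
105 [-1.23  0.94  1.45  0.58  2.23  1.95]
120 [-1.12  0.98  1.34  0.42  2.35  1.88]
135 [-1.01  1.01  1.25  0.22  2.44  1.74]
150 [-0.9   1.02  1.21 -0.01  2.48  1.56]
165 [-0.79  1.02  1.21 -0.26  2.46  1.37]
['solve_ik']
```

The tool's y axis is the approach axis, as the start pose shows, so I'm correcting the helper.

```bash
cat >> h.py <<'E'
def ori(h,s=1):
    t=np.array([-np.sin(h),np.cos(h),0])*s; y=np.array([0,0,-1.])
    return Rt.from_matrix(np.c_[t,y,np.cross(t,y)]).as_rotvec()
def st():
    s=monitor.state();print("t",round(s["time_s"],2),"p",np.round(s["tool_pos"],4),"F",np.round(s["ft_force"],1),"g",round(s["grip_width"],2));return s
E
python3 - <<'E'
from h import *
p=BAR-u(HB)*.040
for s in (1,-1):
    print(s,kinematics.solve_ik([*p,.16],ori(HB,s)),kinematics.solve_ik([*(FC-u(N)*.1),.02],ori(N,s)))
E
```

```text
1 [-9.08853625e-01  2.10468428e-01  1.82328770e+00 -4.44089210e-16
  1.10783653e+00 -2.10964015e+00] [-8.08993470e-01  4.48474788e-01  1.88172892e+00 -4.44089210e-16
  8.11388943e-01 -1.86491767e+00]
-1 [-9.08853625e-01  2.10468428e-01  1.82328770e+00 -4.44089210e-16
  1.10783653e+00  1.03195250e+00] [-8.08993470e-01  4.48474788e-01  1.88172892e+00 -4.44089210e-16
  8.11388943e-01  1.27667499e+00]
```

```bash
python3 - <<'E'
from h import *
claw.command_gripper(0.0,20)
p=BAR-u(HB)*.038
manip.goto([*p,.16],ori(HB,-1)); st()
manip.move_linear([*p,.081],vel=.1); st()
for n in ("scene","top"):
    im,_=imaging.capture(n)
    c=im[150:260,240:380] if n=="scene" else im[170:280,190:330]
    cv2.imwrite(f"pics/{n}1.png",cv2.resize(c[:,:,::-1],None,fx=4,fy=4,interpolation=2))
E
```

```text
t 1.93 p [ 0.3528 -0.3386  0.1605] F [-0.5 -0.4  1.1] g -0.0
t 2.88 p [ 0.3528 -0.3383  0.0814] F [ 0.1  0.  -0.5] g 0.0
```

View pics/scene1.png

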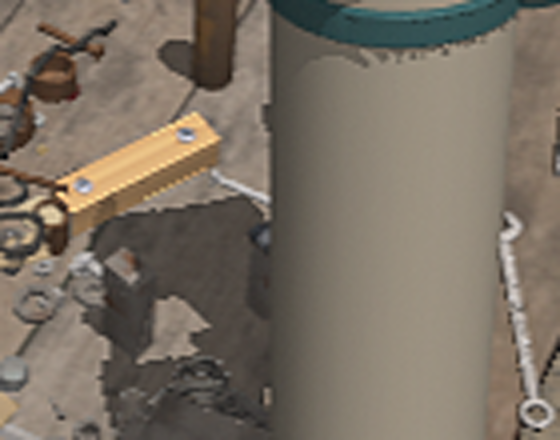

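View pics/top1.png

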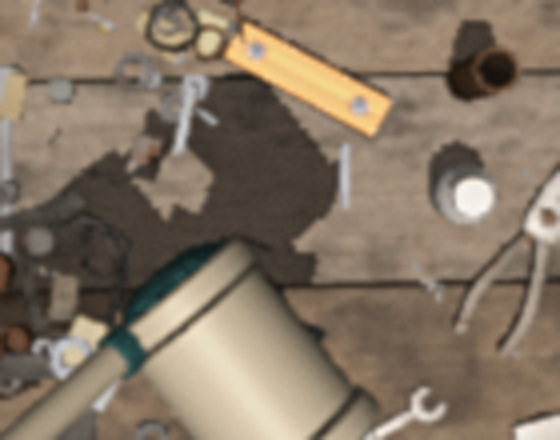

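The arm hides the bar from both cameras here; scene crop (258,270) shows only its left edge, still upright. I'll do the tipping push and then back off to look.

```bash
python3 - <<'E'
from h import *
for k in (-.026,-.019,-.012,-.006,0,.003):
    manip.move_linear([*(BAR+u(HB)*k),.081],vel=.05); st()
manip.pause(.3)
manip.move_linear([*(BAR-u(HB)*.03),.10],vel=.15)
manip.move_linear([*(BAR-u(HB)*.03),.20],vel=.25)
s=st(); manip.movej([s["joints"][0]+0.75,*s["joints"][1:]]); st()
for n in ("scene","top"):
    im,d=imaging.capture(n);np.save(n+"2.npy",d);np.save(n+"2rgb.npy",im)
    c=im[150:260,240:380] if n=="scene" else im[170:280,190:330]
    cv2.imwrite(f"pics/{n}2.png",cv2.resize(c[:,:,::-1],None,fx=4,fy=4,interpolation=2))
E
```

```text
t 3.37 p [ 0.3641 -0.3423  0.0811] F [0.1 0.4 0.4] g 0.0
t 3.66 p [ 0.3703 -0.3447  0.0809] F [-0.1  0.8 -0.8] g 0.0
t 3.95 p [ 0.3773 -0.3475  0.0811] F [-0.7 -0.5  0.6] g -0.0
t 4.22 p [ 0.3828 -0.3497  0.0811] F [-0.1  0.  -1.1] g 0.0
t 4.48 p [ 0.3883 -0.3518  0.081 ] F [-0.3  0.3  0.6] g -0.0
t 4.73 p [ 0.3908 -0.3527  0.081 ] F [ 0.4 -0.3 -0.3] g 0.0
t 5.98 p [ 0.3604 -0.3409  0.1999] F [ 0.2  0.  -0.3] g 0.0
t 7.34 p [ 0.496  -0.0046  0.1996] F [ 0.6  0.7 -0.9] g -0.0
```

View pics/scene2.png

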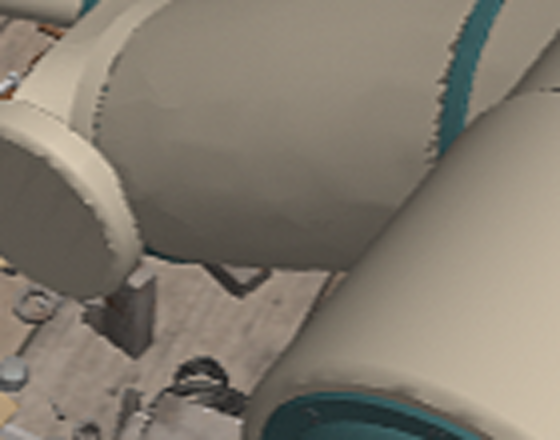

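View pics/top2.png

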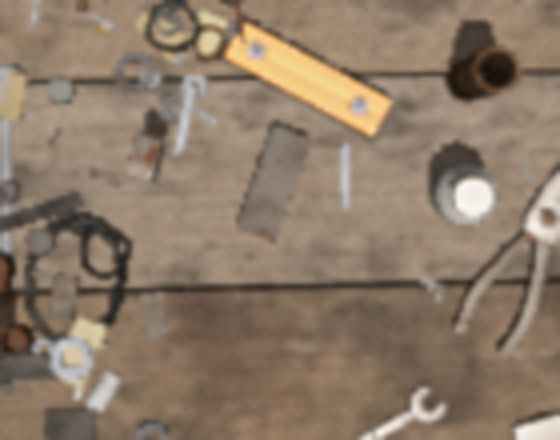

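The top view shows the bar lying flat on its broad side, from crop (258,230) to (290,130), with its top end towards the batten. The bystanders have not moved. Now I measure its pose.

```bash
cat >> h.py <<'E'
OFF=np.array([1.8,2.2])
def barpose(d,rgb,v0=170,v1=240,u0=235,u1=285):
    W=cloud("top",d);m=np.zeros(d.shape,bool);m[v0:v1,u0:u1]=1
    hsv=cv2.cvtColor(rgb,cv2.COLOR_RGB2HSV)
    m&=(W[...,2]>.012)&(W[...,2]<.03)&(hsv[...,1]<90)
    m=cv2.morphologyEx(m.astype(np.uint8),cv2.MORPH_OPEN,np.ones((3,3)))
    k,l,s,c=cv2.connectedComponentsWithStats(m.astype(np.uint8),connectivity=4)
    i=1+np.argmax(s[1:,4]);v,uu=np.nonzero(l==i)
    P=W[l==i]; r=cv2.minAreaRect(P[:,:2].astype(np.float32)*1000)
    a=r[2] if r[1][0]>r[1][1] else r[2]-90
    a=(a+90)%180-90
    Q=P[:,:2]*1000; ctr=np.array(r[0])+OFF
    n=u(N);t=np.array([-n[1],n[0]]);rel=ctr-FC*1000
    print("bar px",s[i],"ctr",ctr.round(1),np.round(r[1],1),"yaw",round(a,1),"z",np.median(P[:,2]).round(4),"rel n,lat",(rel@n).round(1),(rel@t).round(1))
    return ctr/1000,np.radians(a)
E
python3 - <<'E'
from h import *
barpose(np.load("top2.npy"),np.load("top2rgb.npy"))
E
```

```text
bar px [250 202  17  28 278] ctr [ 440.9 -372.4] [31.8 84.4] yaw -21.9 z 0.0199 rel n,lat -66.8 -17.8
```

```bash
cat >> h.py <<'E'
def pt(n,l,z):
    a=u(N);t=np.array([-a[1],a[0]]);return [*(FC+a*n+t*l),z]
E
python3 - <<'E'
from h import *
L=-.020
manip.goto(pt(-.135,L,.12),ori(N,-1)); st()
manip.move_linear(pt(-.135,L,.018),vel=.12); st()
manip.move_linear(pt(-.108,L,.018),vel=.05); st()
x=-.108
while x<-.090:
    x+=.002; manip.move_linear(pt(x,L,.018),vel=.04); s=st()
    f=-s["ft_force"][:2]@u(N); print(round(x,4),f.round(1))
    if f>8: break
E
```

```text
t 8.81 p [ 0.3809 -0.3402  0.1203] F [0.5 0.2 0.3] g 0.0
t 9.81 p [ 0.381  -0.341   0.0185] F [-0.2 -0.4  0.5] g 0.0
t 10.5 p [ 0.4045 -0.3544  0.0179] F [ 1.1  0.2 -0.3] g 0.01
t 10.75 p [ 0.4053 -0.3547  0.0179] F [-2.7  1.2  1.9] g -0.0
-0.106 2.9
t 11.0 p [ 0.4075 -0.356   0.0179] F [-1.9  1.1  0.3] g -0.0
-0.104 2.2
t 11.25 p [ 0.4096 -0.3573  0.0179] F [-1.4  1.1 -1.1] g 0.0
-0.102 1.7
t 11.5 p [ 0.4113 -0.3583  0.018 ] F [-2.1  1.3 -1. ] g 0.0
-0.1 2.4
t 11.75 p [ 0.413  -0.3592  0.018 ] F [-0.8 -0.  -0.1] g 0.0
-0.098 0.7
t 12.0 p [ 0.4144 -0.3599  0.018 ] F [-1.3  1.3 -1. ] g 0.0
-0.096 1.8
t 12.25 p [ 0.4146 -0.3599  0.0179] F [-5.4  2.6  2.8] g -0.0
-0.094 5.9
t 12.5 p [ 0.4149 -0.3598  0.0178] F [-8.3  4.3  5.6] g -0.0
-0.092 9.3
```

```bash
cat > look.py <<'E'
from h import *
import sys
k=sys.argv[1]
s=monitor.state();p=s["tool_pos"]
b=p[:2]-u(N)*.03
manip.move_linear([*b,p[2]],vel=.1); manip.move_linear([*b,.15],vel=.25)
s=st(); manip.movej([s["joints"][0]+0.75,*s["joints"][1:]]); st()
im,d=imaging.capture("top");np.save(f"top{k}.npy",d);np.save(f"top{k}rgb.npy",im)
cv2.imwrite(f"pics/top{k}.png",cv2.resize(im[165:245,220:320,::-1],None,fx=7,fy=7,interpolation=2))
barpose(d,im)
E
python3 - <<'E'
from h import *
for x in (-.090,-.088):
    manip.move_linear(pt(x,-.020,.018),vel=.04); s=st(); print(-s["ft_force"][:2]@u(N))
manip.pause(.2)
E
python3 look.py 3
```

```text
t 12.75 p [ 0.4151 -0.3597  0.0177] F [-11.1   3.8   8.4] g -0.0
11.51746961623566
t 13.0 p [ 0.4152 -0.3597  0.0177] F [-15.5   6.2  11.1] g 0.0
16.576685516046805
t 14.41 p [ 0.389  -0.3446  0.1493] F [-0.4  0.3 -0.5] g -0.0
t 15.82 p [0.5195 0.0121 0.1489] F [0.3 0.1 0.7] g -0.0
bar px [253 196  19  27 277] ctr [ 460.3 -385.9] [31.9 83.3] yaw -25.2 z 0.0197 rel n,lat -43.3 -20.0
```

View pics/top3.png

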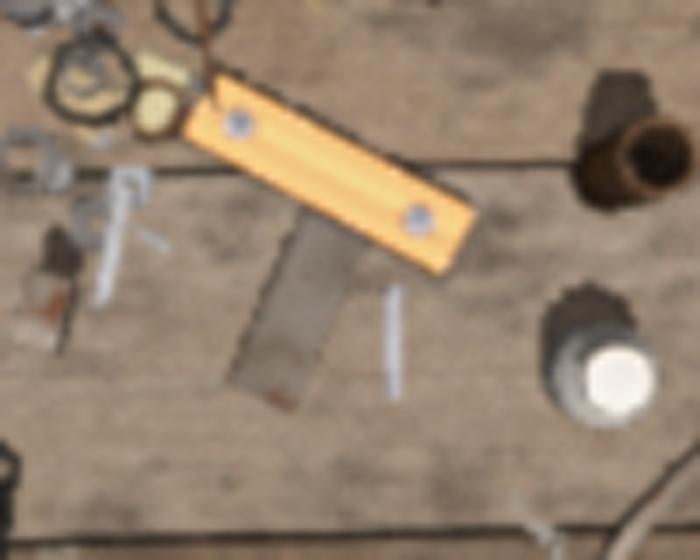

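```bash
cat > ang.py <<'E'
from h import *
import sys
k=sys.argv[1]
d=np.load(f"top{k}.npy");p=np.load(f"top{k}rgb.npy");g=cv2.GaussianBlur(p,(0,0),.6).astype(float)
W=cloud("top",d)
# subpixel edge: scan perpendicular to a predicted line (world), take max gradient of channel combo
def edge(A,B,z,chan,span=.010,K=25):
    A=np.array(A);B=np.array(B);dr=(B-A)/np.linalg.norm(B-A);nn=np.array([-dr[1],dr[0]])
    out=[];s=np.linspace(-span,span,81)
    im=g@np.array(chan)
    for f in np.linspace(0,1,K):
        c=A+f*(B-A);X=np.c_[c+s[:,None]*nn,np.full(81,z)]
        q=proj("top",X).astype(np.float32)
        val=cv2.remap(im.astype(np.float32),q[:,0].reshape(1,-1),q[:,1].reshape(1,-1),cv2.INTER_CUBIC)[0]
        gr=abs(np.gradient(cv2.GaussianBlur(val.reshape(1,-1),(0,0),4)[0]))
        i=np.argmax(gr); w=slice(max(0,i-8),i+9)
        out.append(c+nn*(s[w]@gr[w]/gr[w].sum()))
    out=np.array(out).astype(np.float32)*1000
    vx,vy,x0,y0=cv2.fitLine(out,cv2.DIST_HUBER,0,.01,.01).ravel()
    a=np.degrees(np.arctan2(vy,vx));res=(out-[x0,y0])@np.array([-vy,vx])
    return a,(x0,y0),np.abs(res).mean()
Ft=FC-OFF/1000; n=u(N);t=np.array([-n[1],n[0]])
for nm,off in (("near",0),("far",.032)):
    a,c,r=edge(Ft+n*off-t*.055,Ft+n*off+t*.045,.03,(.3,.3,-1)); print("batten",nm,"normal",((a-90+90)%180-90).round(2),np.round(c,1),"res",r.round(2))
ctr,yaw=barpose(d,p); ctr=ctr-OFF/1000;b=u(yaw);bt=np.array([-b[1],b[0]])
for sg in (1,-1):
    a,c,r=edge(ctr+bt*.016*sg-b*.033,ctr+bt*.016*sg+b*.030,.02,(.33,.33,.33),.007); print("bar side",sg,"yaw",((a+90)%180-90).round(2),np.round(c,1),"res",r.round(2))
a,c,r=edge(ctr-b*.0425-bt*.011,ctr-b*.0425+bt*.011,.02,(.33,.33,.33),.007);print("foot normal",((a-90+90)%180-90).round(2),np.round(c,1),r.round(2))
E
python3 ang.py 3
```

```text
batten near normal -28.97 [ 501.6 -396.6] res 1.82
batten far normal -29.76 [ 534.  -412.3] res 2.37
bar px [253 196  19  27 277] ctr [ 460.3 -385.9] [31.9 83.3] yaw -25.2 z 0.0197 rel n,lat -43.3 -20.0
bar side 1 yaw -24.63 [ 464.3 -369.8] res 0.39
bar side -1 yaw -28.42 [ 447.  -402.6] res 1.12
foot normal -27.68 [ 419.6 -370.4] 0.34
```

```bash
cat > pca.py <<'E'
from h import *
import sys
k=sys.argv[1]
d=np.load(f"top{k}.npy");p=np.load(f"top{k}rgb.npy");W=cloud("top",d)
hsv=cv2.cvtColor(p,cv2.COLOR_RGB2HSV)
def run(m,z,lab,off):
    kk,l,s,c=cv2.connectedComponentsWithStats(m.astype(np.uint8),connectivity=4)
    i=1+np.argmax(s[1:,4]);mm=(l==i)
    cs,_=cv2.findContours(mm.astype(np.uint8),cv2.RETR_EXTERNAL,cv2.CHAIN_APPROX_NONE)
    f=np.zeros(mm.shape,np.uint8);cv2.drawContours(f,cs,-1,1,-1)
    v,uu=np.nonzero(f);P=ray("top",np.c_[uu,v],z)[:,:2]*1000
    w,V=np.linalg.eigh(np.cov(P.T));a=np.degrees(np.arctan2(*V[::-1,1]))+off
    print(lab,"px",len(v),"ctr",P.mean(0).round(2),"ang",round((a+90)%180-90,2),"sd*sqrt12",np.sqrt(w*12).round(1))
    return f
B=np.zeros(d.shape,bool);B[165:245,235:290]=1
f1=run(B&(W[...,2]>.010)&(W[...,2]<.03)&(hsv[...,1]<80)&(np.hypot(W[...,0]-.459,W[...,1]+.388)<.06),.02,"bar",0)
f2=run(B&(hsv[...,1]>105)&(hsv[...,0]<28)&(hsv[...,0]>11)&(W[...,2]>.02)&(W[...,2]<.04),.03,"batten",-90)
c=p[165:245,225:305,::-1].copy();c2=c.copy();c2[f1[165:245,225:305]>0]=(255,0,255);c2[f2[165:245,225:305]>0]=(255,0,0)
z=cv2.applyColorMap(np.uint8(np.clip(W[...,2]/.035,0,1)*255),cv2.COLORMAP_JET)[165:245,225:305]
cv2.imwrite(f"pics/m{k}.png",cv2.resize(np.hstack([c2,z]),None,fx=5,fy=5,interpolation=0))
E
python3 pca.py 3
```

```text
bar px 279 ctr [ 459.19 -387.97] ang -26.1 sd*sqrt12 [32.4 82.8]
batten px 444 ctr [ 518.7  -401.54] ang -29.06 sd*sqrt12 [ 32.6 130.8]
```

View pics/m3.png

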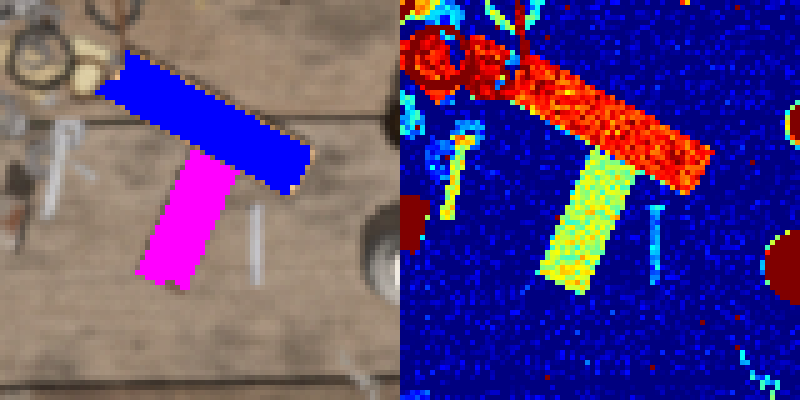

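Bar yaw is about -26° and the batten normal about -29.3°, so the end touches at its right corner and is about 3° out of square. The foot has to move roughly 4 mm along the batten to the left. I'll press lightly and drag it sideways by friction, then press square.

```bash
python3 - <<'E'
from h import *
L=-.021
manip.goto(pt(-.125,L,.10),ori(N,-1))
manip.move_linear(pt(-.125,L,.018),vel=.15)
manip.move_linear(pt(-.099,L,.018),vel=.06); st()
for x,l in ((-.093,L),(-.093,L+.002),(-.093,L+.004),(-.093,L+.006),(-.090,L+.006)):
    manip.move_linear(pt(x,l,.018),vel=.03); s=st()
    F=-s["ft_force"][:2];n=u(N);t=np.array([-n[1],n[0]]);r=s["tool_pos"][:2]-FC
    print("Fn,Ft",(F@n).round(1),(F@t).round(1),"n,lat",(r@n*1e3).round(1),(r@t*1e3).round(1))
E
python3 look.py 4; python3 pca.py 4; python3 ang.py 4
```

```text
t 18.59 p [ 0.4113 -0.3593  0.0179] F [-0.4  0.4 -0. ] g 0.0
t 18.94 p [ 0.4145 -0.3606  0.0175] F [-4.9  2.1  2.8] g 0.0
Fn,Ft 5.3 0.6 n,lat -95.6 -20.5
t 19.19 p [ 0.4157 -0.3591  0.0176] F [-5.1  2.8  3. ] g -0.0
Fn,Ft 5.8 0.1 n,lat -95.3 -18.6
t 19.44 p [ 0.4171 -0.3575  0.0176] F [-4.3  2.6  2.3] g 0.0
Fn,Ft 5.1 -0.1 n,lat -94.9 -16.6
t 19.69 p [ 0.4184 -0.3559  0.0176] F [-4.8  2.4  0.7] g 0.0
Fn,Ft 5.3 0.3 n,lat -94.5 -14.5
t 19.94 p [ 0.4186 -0.3559  0.0175] F [-8.8  4.5  5. ] g 0.0
Fn,Ft 9.9 0.4 n,lat -94.3 -14.4
t 21.12 p [ 0.3924 -0.3409  0.1493] F [ 0.7 -0.  -0.3] g 0.0
t 22.53 p [0.5195 0.0172 0.1489] F [-0.1 -0.7 -0.1] g 0.0
bar px [252 195  20  27 275] ctr [ 462.7 -383.7] [32.  83.4] yaw -29.4 z 0.0195 rel n,lat -42.3 -16.9
bar px 278 ctr [ 460.9  -385.64] ang -29.94 sd*sqrt12 [32.5 83. ]
batten px 445 ctr [ 518.79 -401.28] ang -29.22 sd*sqrt12 [ 32.5 130.6]
batten near normal -28.71 [ 501.8 -396.5] res 1.84
batten far normal -29.91 [ 534.1 -412.2] res 2.45
bar px [252 195  20  27 275] ctr [ 462.7 -383.7] [32.  83.4] yaw -29.4 z 0.0195 rel n,lat -42.3 -16.9
bar side 1 yaw -29.78 [ 469.  -369.1] res 0.34
bar side -1 yaw -28.92 [ 448.1 -399.8] res 1.39
foot normal -28.17 [ 424.  -364.2] 0.42
```

View pics/m4.png

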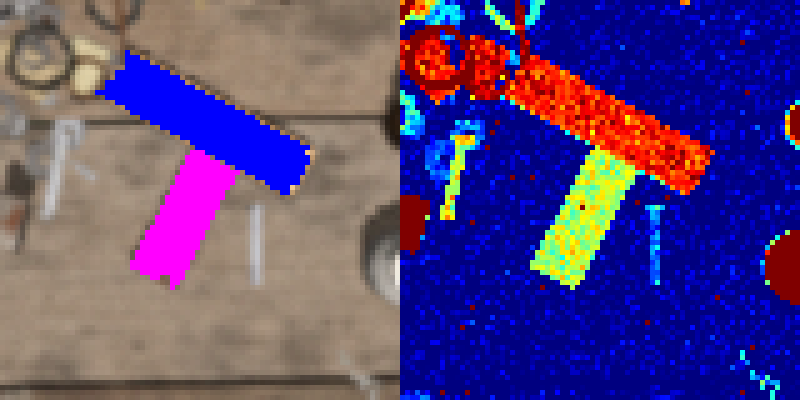

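View pics/top4.png

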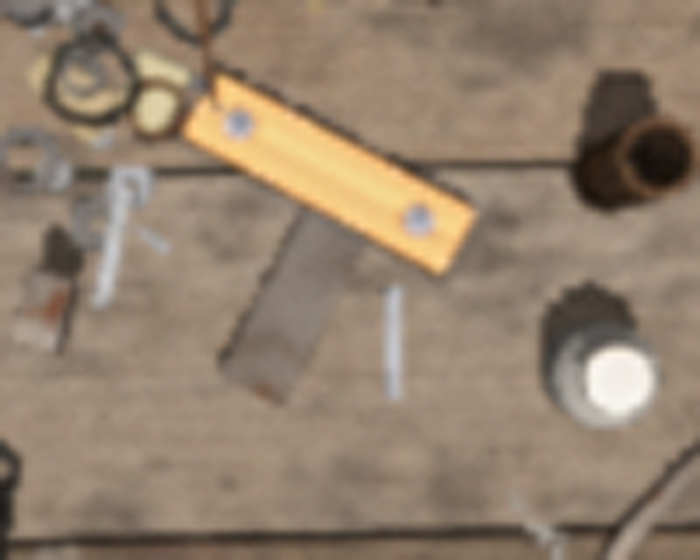

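```bash
python3 - <<'E'
from h import *
p=monitor.state()["tool_pos"]; manip.move_linear([p[0],p[1],.26],vel=.25)
manip.movej([-1.241,.276,1.505,0,1.361,-.121]); st()
for n in ("scene","top"):
    im,d=imaging.capture(n);np.save(n+"5.npy",d);np.save(n+"5rgb.npy",im)
im=np.load("scene5rgb.npy")
cv2.imwrite("pics/scene5.png",cv2.resize(im[160:235,250:340,::-1],None,fx=8,fy=8,interpolation=2))
# contact line seen in scene: height profile check of bystanders via top before/after
a=cloud("top",np.load("top0.npy"))[...,2];b=cloud("top",np.load("top5.npy"))[...,2]
k,l,s,c=cv2.connectedComponentsWithStats((abs(a-b)>.012).astype(np.uint8))
print([(c[i].round(),s[i,4]) for i in range(1,k) if s[i,4]>8])
E
python3 pca.py 5
python3 - <<'E'
from h import *
W=cloud("scene",np.load("scene5.npy"));rgb=np.load("scene5rgb.npy");hsv=cv2.cvtColor(rgb,cv2.COLOR_RGB2HSV)
m=(W[...,2]>.016)&(W[...,2]<.028)&(np.hypot(W[...,0]-.463,W[...,1]+.384)<.05)&(hsv[...,1]<85)
k,l,s,c=cv2.connectedComponentsWithStats(m.astype(np.uint8),connectivity=4);i=1+np.argmax(s[1:,4]);P=W[l==i][:,:2]*1000
w,V=np.linalg.eigh(np.cov(P.T));print("scene bar",len(P),P.mean(0),np.degrees(np.arctan2(*V[::-1,1])),np.sqrt(w*12))
E
```

```text
t 25.32 p [ 0.2513 -0.5169  0.2452] F [ 0.1  0.4 -0.3] g -0.0
[(array([261., 208.]), np.int32(281)), (array([252., 234.]), np.int32(90)), (array([350., 288.]), np.int32(251)), (array([317., 294.]), np.int32(89)), (array([305., 311.]), np.int32(232)), (array([338., 308.]), np.int32(10)), (array([ 90., 359.]), np.int32(14)), (array([226., 362.]), np.int32(11)), (array([103., 372.]), np.int32(10)), (array([  9., 379.]), np.int32(11))]
bar px 276 ctr [ 461.19 -385.73] ang -30.25 sd*sqrt12 [32.5 82.4]
batten px 445 ctr [ 518.51 -401.78] ang -29.24 sd*sqrt12 [ 32.7 130.2]
scene bar 250 [ 463.45893925 -380.84061234] 150.89716728526284 [33.1203661  85.50104334]
```

View pics/scene5.png

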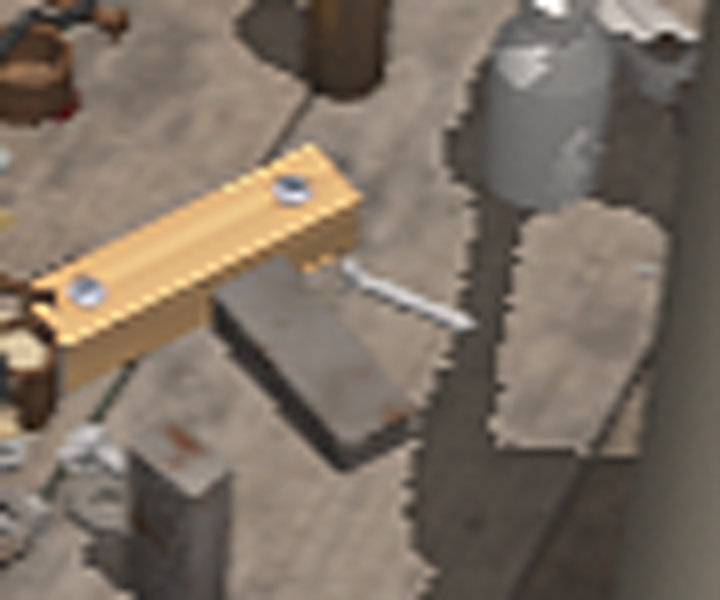

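The scene view shows the bar flat, with its top end tight against the batten at crop (250,280) and no visible gap. The change map lists only the bar's old and new places and the arm, so the bystanders are untouched.

```bash
python3 - <<'E'
from h import *
job.sign_off()
E
```

```text
the job is handed in; nothing more can be done
```

I tipped the right-most bar over and pushed it flush and square against the batten, then handed the job in at about 25 s of the 45 s.

- **Tipping:** a push near the top with shut fingers laid the bar on its broad side, with its top end towards the batten.
- **Pushing home:** the first push left it about 3° out of square, so I pressed lightly on the foot and dragged it 6 mm sideways. I finished with a press of about 10 N. The highest wrist force I read was about 20 N.
- **Squareness:** the two views differ a little. From the top camera the bar is at -30.0 to -30.3° and the batten's normal at -29.2°. From the scene camera they are -29.1° and about -29.7°. That makes it square to within about 1°.
- **Contact:** the distance from the bar's centre to the batten's centre measured 58.1 mm (top camera) and 59.2 mm (scene camera), against 58.5 mm for contact. No gap was visible.
- **Edge fits:** two fits were unreliable, at the batten's edges and the bar's right side, with 1–2 mm residuals. I did not rely on them.
- **Bystanders:** comparing the top view before and after, only the bar and the arm had changed. The tube, bottle and pliers are where they were.

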